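# Start an optical measurement on the test console

## Robot

A 6-joint arm with a two-finger parallel gripper is mounted at the origin on the work surface. World frame = base frame: x ahead of the robot, y to its left, z up, the work surface at z = 0. Lengths are in m, angles in rad, forces in N, time in s.
With the tool pointing down it reaches from about 0.4 to 0.925 m from the base axis. Payload 12.5 kg.
Tool frame: the origin (TCP) lies at the very end of the fingers, on their centre line; the grasp point (between the pads) lies 19 mm behind it; z points along the fingers, y is the line along which they close (so a half turn about z gives the same grasp; the last joint's range is limited). The gripper opens to 95 mm and grips with 3 to 60 N. Pads are 20 mm wide; open, the fingers measure 119 mm over their backs; the gripper's body (75 mm by 180 mm) begins 59 mm behind the grasp point.
Start: joints at [-1.232, 0.491, 1.559, -0, 1.092, -0.106], TCP at [0.269, -0.564, 0.215] pointing down, gripper open.
Joint ranges: [-3.1, 3.1], [-0.84, 2.19], [0.05, 2.79], [-1.13, 4.28], [0.06, 2.93], [-2.69, 2.69]. Speed limits (rad/s): [2.22, 2.22, 2.79, 3.14, 3.14, 3.14].

## Interface

Orientations are given as [roll, pitch, yaw] about the fixed x, y, z axes, in that order (R = Rz(yaw) Ry(pitch) Rx(roll)).
In Python, from station import get_obs, vision, ctrl gives the robot as it stands.
- The arm moves only by the tool drive_tool, never from a script. Its argument "motion" is text: rows parted by semicolons, each of 7 numbers parted by spaces: the turn, a rotation vector about the tool's x, y, z in degrees, then the shift along the tool's x, y, z in cm, then the finger opening in cm, from 0 to 9.51. In form: ax ay az x y z jaw; .... A call has 1 to 10 rows; each row is the pose to reach, as a shift and turn from the pose commanded when the call began, along the tool's axes at that moment; what a row does not reach only later rows make up. A row lasts 1/12 s, in which the tool goes at most 41.7 mm and 7.16 degrees, less where a joint would pass 70% of its speed; a pose out of reach is approached as far as the arm can. A call with a gripper value outside its range is refused whole. The fingers move at their own pace and stop on an object; "squeeze" is the grip in N (left out, the last holds). Time passes only in rows, so rows that repeat a pose let the fingers close. It gives the time, the measured TCP pose, the force, the opening and the grip force at its end, in the units of the state.
- get_obs(): the state, without advancing time (a new reading comes with each control period).
- vision.capture(name): name is "scene" or "top" or "wrist"; returns a dict with "frame" (400x640x3 uint8, blue, green, red), "fx", "fy", "cx", "cy" (pixels), "k1" (the pictures are not rectified: a ray, as slopes to the right and down, at radius r is drawn at 1 + k1 r^2 times it, then the intrinsics apply), "pose" (4x4, takes a point from camera to world coordinates). Camera axes: x right, y down, z forward; pixel columns grow to the right and rows downward; lengths in m; the calibration is good to about 2 mm. A picture is of the moment at which its call begins. There is no depth.
- ctrl.finish_job(): hands the job in; it is judged then, once.
The state is a dict: "t": time; "qpos": joint angles; "joint_velocities": joint speeds; "tau": joint torques, N m; "position": TCP position; "tcp_rot": TCP orientation; "wrist_force": force on the tool from outside, world axes, zero at the start; "torque": the same for the moment, N m; "gripper_width": finger opening in m; "grip_force": force on a finger pad.
Only numpy, scipy, OpenCV 4.12 (cv2) and the standard library are available. Lean on these libraries where they do the work, as an engineer would, in place of code of your own. Each camera call takes 0.05 s, during which the arm holds its last target. There are 200 camera calls.

## Task

Start a measurement on the test console with your fingertips: first push down the striped end of the black rocker so that the mains is on, then press the yellow laser key all the way down until it stays down, and last press the green start key all the way down, keep it down for two seconds and let it go. Do not press the red or blue key, and leave the brass adapter, the dispenser and the spool standing where they are: nothing is to be picked up or pushed about.

Things in the scene. Friction and masses are not known exactly. Their poses are not given: they have to be found in the camera images.
- console: White, fixed bench console of an optical test set, 220 mm (its x) by 300 mm (its y) by 70 mm high; origin at the centre of its underside on the table, z up. Its top is level. It carries four round keys in a square of two by two, 70 mm apart along its x and y, on its -y half (which colour sits where changes from run to run), and a rocker switch on its +y half. Metal ports are on its +x face.
- rocker (a joint): Mains rocker switch: a black V-shaped rocker 56 mm long (along the console's x) and 26 mm wide, in a white frame 74 by 40 mm and 6 mm high; it tilts about a line along the console's y, 16 mm above the console's top. Off (0 to 0.03 rad): the half towards the console's +x, which bears a white stripe, slopes up at 0.4 rad, the other lies level. On (0.4 rad): the striped half is pressed down level. It stays where it is left; about 3 to 4 N near its striped end moves it.
- rocker_on_end (a point): Point on the upper face of the striped half of the rocker, 20 mm from the tilt line and 8 mm in from its end; here to press down. When off it lies 24 mm above the console's top; when on, 16 mm.
- yellow_key (a joint): Key: a round yellow cap, 30 mm across, flat on top, in a black collar 46 mm across and 12 mm high on the console's top. Laser source, a push latch. Joint value: 0 when up, 0.006 (m) when fully down; about 3.5 N pushes it down, and it stays down when let go.
- yellow_key_top (a point): Centre of the yellow key's cap, on its upper face; moves with the cap. When up it lies 22 mm above the console's top (92 mm above the table), 10 mm above its collar.
- green_key (a joint): Key: a round green cap, 30 mm across, flat on top, in a black collar 46 mm across and 12 mm high on the console's top. Starts the measurement. Joint value: 0 when up, 0.006 (m) when fully down; it springs back when let go. It starts to move at 1.5 N and is fully down at 5 N.
- green_key_top (a point): Centre of the green key's cap, on its upper face; moves with the cap. When up it lies 22 mm above the console's top (92 mm above the table), 10 mm above its collar.
- red_key (a joint): Key: a round red cap, 30 mm across, flat on top, in a black collar 46 mm across and 12 mm high on the console's top. Erases the records; not to be pressed. Joint value: 0 when up, 0.006 (m) when fully down; it springs back when let go. It starts to move at 1.5 N and is fully down at 5 N.
- red_key_top (a point): Centre of the red key's cap, on its upper face; moves with the cap. When up it lies 22 mm above the console's top (92 mm above the table), 10 mm above its collar.
- blue_key (a joint): Key: a round blue cap, 30 mm across, flat on top, in a black collar 46 mm across and 12 mm high on the console's top. Changes the wavelength; not to be pressed. Joint value: 0 when up, 0.006 (m) when fully down; it springs back when let go. It starts to move at 1.5 N and is fully down at 5 N.
- blue_key_top (a point): Centre of the blue key's cap, on its upper face; moves with the cap. When up it lies 22 mm above the console's top (92 mm above the table), 10 mm above its collar.
- adapter: Loose brass fibre adapter, an upright cylinder 20 mm across and 32 mm high, standing on the console's top between keys and rocker, at least 50 mm from the middle of any key or of the rocker; origin at the centre of its underside.
- dispenser: Loose white solvent dispenser with a steel cap, 68 mm across and 109 mm high, standing on the table beside the console; origin at the centre of its underside.
- spool: Loose yellow fibre spool with black flanges, 84 mm across and 40 mm high, standing on the table on the console's other side; origin at the centre of its underside.

How it is judged:
By the outcome, as a careful person would: the job done as asked, in the order asked, and still so for the second after the job is handed in, with the robot touching nothing.
It also fails if it takes over 48 s, if anything falls off the work surface, if the arm or the gripper's body presses on something with over 40 N, if the wrist force passes 120 N, or if a joint passes its speed limit or range.

## Working session

There is one attempt and no reset: what is moved stays moved. The work goes in short steps, Python scripts to look and compute and a tool call to move; the robot and the scene stay as the last step left them, time stands still between calls to the robot, and variables do not carry over. Pictures are saved under pics/ and viewed, at most 10 in all, crops included, and the job is handed in when it is done.

Besides the shell and the picture viewer there is one more tool, called after ">>>" as name(argument=value, ...) on one line, values as JSON. drive_tool: Moves the arm, as the interface text tells. Its arguments: {"type":"object","properties":{"motion":{"type":"string"},"squeeze":{"type":"number"}},"required":["motion"]}

```bash
mkdir -p pics; python3 - <<'E'
from station import get_obs, vision
import cv2,numpy as np
o=get_obs();print(o['t'],o['position'],o['tcp_rot'],o['gripper_width'])
for n in("scene","top"):
    c=vision.capture(n);cv2.imwrite(f"pics/{n}0.png",c["frame"]);print(n,c['fx'],c['cx'],c['cy'],c['k1'],np.round(c['pose'],3).tolist())
E
```

```text
0.0 [ 0.26884161 -0.56392578  0.2140555 ] [-3.14042220e+00 -9.63413390e-05  4.44802083e-01] 0.09505681444794689
scene 421.50107271917994 316.7891332194731 197.35455226138336 0.009218678411338875 [[0.525, 0.674, -0.52, 1.044], [0.851, -0.415, 0.322, -0.259], [0.002, -0.612, -0.791, 0.829], [0.0, 0.0, 0.0, 1.0]]
top 454.5446835267843 328.3814661839683 206.175935546302 0.014195237060704498 [[0.003, -0.994, 0.109, 0.435], [-1.0, -0.0, 0.024, 0.027], [-0.024, -0.109, -0.994, 1.309], [0.0, 0.0, 0.0, 1.0]]
```

View pics/top0.png

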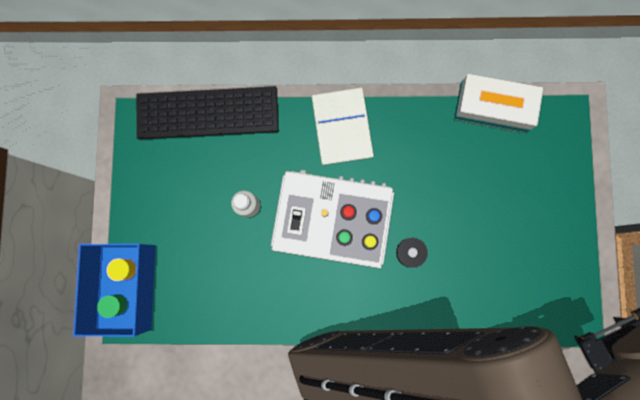

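View pics/scene0.png

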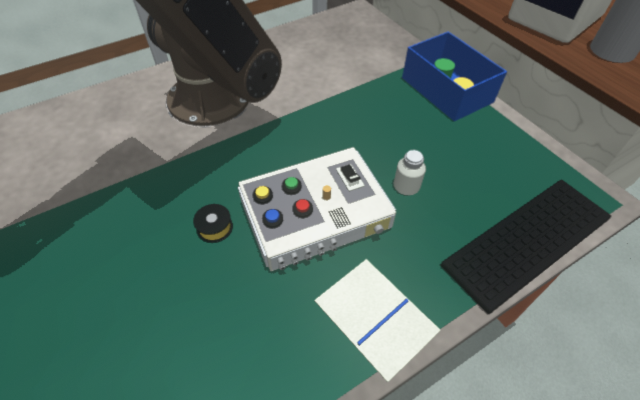

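The top view shows the keys red (348,212), blue (374,216), green (344,238), yellow (370,241), with the rocker at (296,220), its stripe side up (+x), and the adapter at (325,213). Next I measure these in both views.

```bash
cat > h.py <<'E'
import cv2,numpy as np
from station import get_obs, vision
def proj_ray(c,u,v):
    K=np.array([[c['fx'],0,c['cx']],[0,c['fy'],c['cy']],[0,0,1.]])
    p=cv2.undistortPoints(np.array([[[u,v]]],float),K,np.array([c['k1'],0,0,0.])).ravel()
    P=np.asarray(c['pose']);return P[:3,3],P[:3,:3]@[p[0],p[1],1]
def onplane(c,u,v,z):
    o,d=proj_ray(c,u,v);return o+d*(z-o[2])/d[2]
R={'red':((0,10),150),'yellow':((22,33),130),'green':((50,75),110),'blue':((102,125),110)}
def caps(c,roi):
    f=c['frame'];h=cv2.cvtColor(f,cv2.COLOR_BGR2HSV);x0,x1,y0,y1=roi;out={}
    for n,((a,b),s) in R.items():
        m=((h[...,0]>=a)&(h[...,0]<=b)&(h[...,1]>s)&(h[...,2]>100)).astype(np.uint8)
        k=np.zeros_like(m);k[y0:y1,x0:x1]=m[y0:y1,x0:x1]
        N,_,st,ce=cv2.connectedComponentsWithStats(k)
        if N>1:
            i=1+st[1:,4].argmax();out[n]=(ce[i],st[i,4])
    return out
def frame_from(keys):
    # colour layout of this run, console coordinates relative to centre of key square
    L={'red':(35,35),'blue':(35,-35),'green':(-35,35),'yellow':(-35,-35)}
    A=np.array([L[n] for n in keys])/1e3;B=np.array([keys[n][:2] for n in keys])
    a=A-A.mean(0);b=B-B.mean(0)
    th=np.arctan2((a[:,0]*b[:,1]-a[:,1]*b[:,0]).sum(),(a*b).sum())
    Q=np.array([[np.cos(th),-np.sin(th)],[np.sin(th),np.cos(th)]])
    t=B.mean(0)-Q@A.mean(0);return th,Q,t,np.linalg.norm(A@Q.T+t-B,axis=1)
E
python3 - <<'E'
from h import *
np.set_printoptions(precision=4,suppress=True)
for n,roi in(("top",(330,390,195,255)),("scene",(245,325,170,235))):
    c=vision.capture(n);k=caps(c,roi);P={}
    for q,(ce,a) in k.items(): P[q]=onplane(c,*ce,.092);print(n,q,ce,a,P[q])
    print(frame_from(P))
    rk={'top':(296,220),'scene':(349,174)}[n];print('rocker',onplane(c,*rk,.09))
    ad={'top':(325,213),'scene':(327,187)}[n];print('adapter',onplane(c,*ad,.102))
    x,y={'top':(260,170),'scene':(310,140)}[n]
    cr=c['frame'][y:y+100,x:x+140];cv2.imwrite(f"pics/{n}1.png",cv2.resize(cr,None,fx=4,fy=4,interpolation=cv2.INTER_CUBIC))
E
```

```text
top red [348.0485 211.2621] 103 [0.5554 0.0038 0.092 ]
top yellow [369.8966 241.1552] 116 [ 0.4753 -0.0543  0.092 ]
top green [343.9252 236.9252] 107 [0.4864 0.0149 0.092 ]
top blue [373.8017 215.3884] 121 [ 0.5443 -0.0652  0.092 ]
(np.float64(-0.15914597103818792), array([[ 0.9874,  0.1585],
       [-0.1585,  0.9874]]), array([ 0.5153, -0.0252]), array([0.0001, 0.0001, 0.0001, 0.0001]))
rocker [0.5318 0.144  0.09  ]
adapter [0.5497 0.0655 0.102 ]
scene red [302.0459 204.5321] 109 [0.5598 0.0033 0.092 ]
scene yellow [261.881  191.9127] 126 [ 0.4826 -0.0552  0.092 ]
scene green [291.     182.0882] 102 [0.4918 0.0142 0.092 ]
scene blue [271.7899 214.7319] 138 [ 0.5494 -0.0657  0.092 ]
(np.float64(-0.14898143415705875), array([[ 0.9889,  0.1484],
       [-0.1484,  0.9889]]), array([ 0.5209, -0.0259]), array([0.0009, 0.0015, 0.0004, 0.0009]))
rocker [0.5394 0.1413 0.09  ]
adapter [0.5536 0.0716 0.102 ]
```

View pics/top1.png

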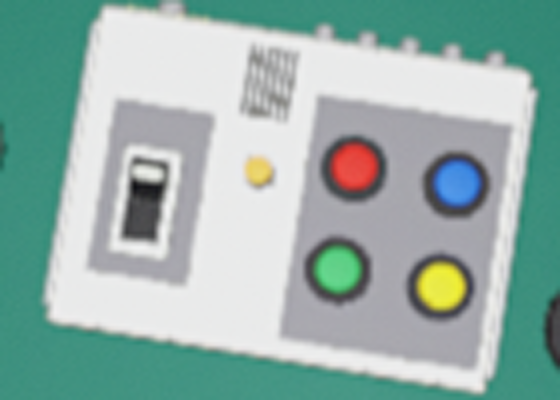

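The crop shows the rocker in its frame, centre about (147,201) in crop pixels. The white stripe is at (150,172), its +x end. The adapter is well clear at (258,171). Next I move over to the rocker with the fingers closed.

>>> drive_tool(motion="0 0 7 2.8 -2.5 0 0; 0 0 14 5.6 -5.1 0 0; 0 0 20 8.4 -7.7 0 0; 0 0 27 11.2 -10.2 0 0; 0 0 34.4 14 -12.8 0 0; 0 0 34.4 16.8 -15.4 0 0; 0 0 34.4 19.6 -17.9 0 0; 0 0 34.4 22.4 -20.5 0 0; 0 0 34.4 25.2 -23 0 0; 0 0 34.4 28 -25.6 0 0", squeeze=10)

```text
t: 1.03
position: [0.4119, -0.211, 0.2147]
tcp_rot: [3.141, -0.0, -0.156]
wrist_force: [0.7, -0.6, 0.0]
gripper_width: 0.0337
grip_force: 0.0
```

>>> drive_tool(motion="0 0 0 0.9 -3.7 0 0; 0 0 0 1.7 -7.4 0 0; 0 0 0 2.6 -11.1 0 0; 0 0 0 3.5 -14.8 0 0; 0 0 0 4.4 -18.5 0 0; 0 0 0 5.2 -22.2 0 0; 0 0 0 6.1 -25.9 1 0; 0 0 0 7.0 -29.6 2 0; 0 0 0 8.0 -33.3 3 0; 0 0 0 8.7 -36.9 3.5 0")

```text
t: 1.87
position: [0.555, 0.1404, 0.1784]
tcp_rot: [3.141, 0.001, -0.155]
wrist_force: [-0.4, -0.3, 0.7]
gripper_width: 0.0003
grip_force: 0.0
```

```bash
python3 - <<'E'
from h import *
c=vision.capture("wrist");cv2.imwrite("pics/w1.png",c["frame"]);o=get_obs();print(o['position'],o['tcp_rot'],o['gripper_width'],np.round(c['pose'],3).tolist())
E
```

```text
[0.55630103 0.14499199 0.17781898] [-3.14058856e+00  7.09188747e-04 -1.53470955e-01] 0.0005859514152076566 [[-0.154, -0.955, -0.255, 0.627], [-0.988, 0.149, 0.038, 0.13], [0.001, 0.258, -0.966, 0.349], [0.0, 0.0, 0.0, 1.0]]
```

View pics/w1.png

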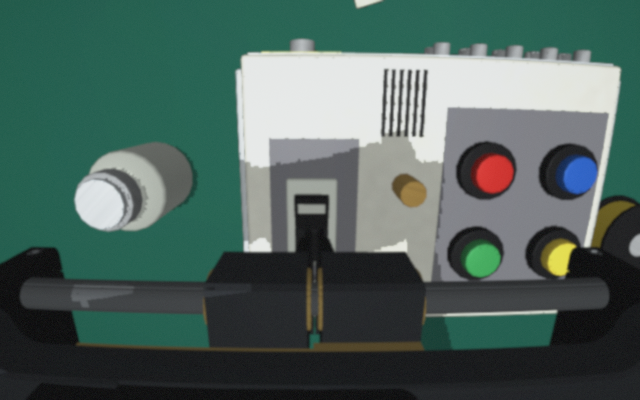

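The wrist view shows the stripe at (312,209), the rocker end at about row 196, the frame's far corners at (288,180) and (337,180), the red cap at (494,174) and the green at (483,258).

```bash
python3 - <<'E'
from h import *
np.set_printoptions(precision=4,suppress=True)
c=vision.capture("wrist");o=get_obs();print(o['position'],o['tcp_rot'])
k=caps(c,(440,610,140,290))
P={n:onplane(c,*ce,.092) for n,(ce,a) in k.items()};print(k,P)
P={n:P[n] for n in('red','green','blue')};th,Q,t,e=frame_from(P);print(th,t,e)
for s,u,v,z in(('frameL',288,180,.076),('frameR',337,180,.076),('stripe',312,209,.095),('end',311,196,.097)):
    p=onplane(c,u,v,z);print(s,p,'console rel keys',Q.T@(p[:2]-t))
E
```

```text
[0.5553 0.1424 0.1782] [-3.1414  0.0011 -0.1518]
{'red': (array([500.4494, 174.8795]), np.int32(1195)), 'yellow': (array([560.9666, 257.3085]), np.int32(658)), 'green': (array([488.0375, 261.2787]), np.int32(933)), 'blue': (array([585.3366, 176.3074]), np.int32(1028))} {'red': array([0.559 , 0.0047, 0.092 ]), 'yellow': array([ 0.483 , -0.0459,  0.092 ]), 'green': array([0.4902, 0.0158, 0.092 ]), 'blue': array([ 0.5479, -0.0638,  0.092 ])}
-0.1587433960889568 [ 0.519  -0.0241] [0.0002 0.0003 0.0004]
frameL [0.5757 0.1628 0.076 ] console rel keys [0.0264 0.1935]
frameR [0.5699 0.1253 0.076 ] console rel keys [0.0266 0.1556]
stripe [0.5552 0.1471 0.095 ] console rel keys [0.0087 0.1747]
end [0.5656 0.1462 0.097 ] console rel keys [0.0191 0.1755]
```

>>> drive_tool(motion="0 0 0 0 0 1 0; 0 0 0 0 0 2.5 0; 0 0 0 0 0 4 0; 0 0 0 0 0 5.5 0; 0 0 0 0 0 6.5 0; 0 0 0 0 0 7 0; 0 0 0 0 0 7 0; 0 0 0 0 0 7 0; 0 0 0 0 0 7 0")

```text
t: 2.72
position: [0.555, 0.1383, 0.1103]
tcp_rot: [-3.141, -0.001, -0.156]
wrist_force: [0.3, -0.7, 0.2]
gripper_width: 0.0006
grip_force: 0.0
```

```bash
python3 - <<'E'
from h import *
o=get_obs();print(o['t'],o['position'],o['tcp_rot'],o['wrist_force'])
E
```

```text
2.7167 [0.55502804 0.13825814 0.11030249] [-3.14137684e+00 -1.11042153e-03 -1.55841068e-01] [ 0.27789661 -0.7000308   0.22926536]
```

>>> drive_tool(motion="0 0 0 0.1 -0.15 0.6 0; 0 0 0 0.1 -0.15 1.0 0; 0 0 0 0.1 -0.15 1.4 0; 0 0 0 0.1 -0.15 1.7 0; 0 0 0 0.1 -0.15 2.0 0; 0 0 0 0.1 -0.15 2.2 0; 0 0 0 0.1 -0.15 2.4 0; 0 0 0 0.1 -0.15 2.4 0")

```text
t: 3.38
position: [0.5562, 0.1398, 0.0863]
tcp_rot: [-3.141, -0.001, -0.156]
wrist_force: [1.3, -0.2, 8.2]
gripper_width: 0.0002
grip_force: 4.3
```

>>> drive_tool(motion="0 0 0 0 0 0.05 0; 0 0 0 0 0 0.1 0; 0 0 0 0 0 0.1 0; 0 0 0 0 0 0.1 0")

```text
t: 3.72
position: [0.5563, 0.1398, 0.0861]
tcp_rot: [-3.141, -0.002, -0.155]
wrist_force: [-1.5, -1.1, 20.0]
gripper_width: 0.0007
grip_force: 9.9
```

20 N at the stop: the rocker is level (z 0.086). I lift and look at it on the way to the yellow key.

>>> drive_tool(motion="0 0 0 0 0 -3 0; 0 0 0 0 0 -6.5 0; 0 0 0 -0.7 3 -6.5 0; 0 0 0 -1.5 6.5 -6.5 0; 0 0 0 -2.3 10 -6.5 0; 0 0 0 -3.1 13.5 -6.5 0; 0 0 0 -3.9 17 -6.5 0; 0 0 0 -4.6 20.4 -6.5 0; 0 0 0 -4.6 20.4 -6.5 0; 0 0 0 -4.6 20.4 -6.5 0")

```text
t: 4.55
position: [0.4779, -0.0557, 0.1493]
tcp_rot: [-3.141, 0.002, -0.159]
wrist_force: [-0.6, -0.0, -0.1]
gripper_width: 0.0005
grip_force: 0.0
```

```bash
python3 - <<'E'
from h import *
c=vision.capture("wrist");cv2.imwrite("pics/w2.png",c["frame"]);o=get_obs();print(o['t'],o['position'],o['tcp_rot'],o['wrist_force'])
k=caps(c,(200,460,120,290));print({n:(ce.round(1),a,onplane(c,*ce,.092).round(4)) for n,(ce,a) in k.items()})
E
```

```text
4.6 [ 0.47837673 -0.05479452  0.14939093] [-3.14136813e+00  1.15432885e-03 -1.57252716e-01] [ 0.17536433 -0.05245171  0.76730599]
{'red': (array([209. , 125.8]), np.int32(261), array([5.481e-01, 4.000e-04, 9.200e-02])), 'yellow': (array([311.8, 214.4]), np.int32(1379), array([ 0.4804, -0.0543,  0.092 ])), 'green': (array([212.4, 217.1]), np.int32(943), array([0.489 , 0.0118, 0.092 ])), 'blue': (array([312. , 125.5]), np.int32(453), array([ 0.5377, -0.0636,  0.092 ]))}
```

View pics/w2.png

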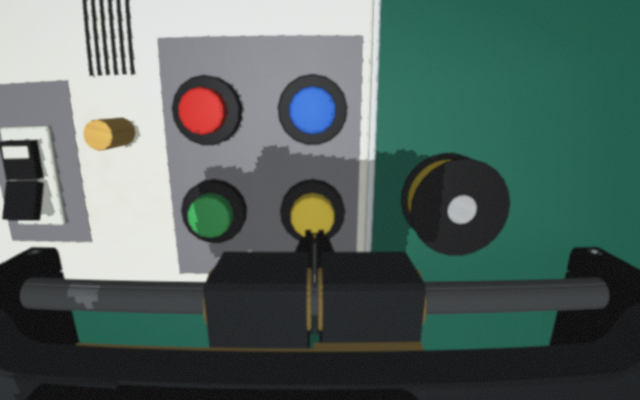

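The rocker now tilts the other way (stripe at (15,152), dark far half), adapter still standing at (108,134). The yellow cap at (312,215) lies just under the fingertips. I press it.

>>> drive_tool(motion="0 0 0 0 0 2 0; 0 0 0 0 0 4 0; 0 0 0 0 0 5 0; 0 0 0 0 0 5.5 0; 0 0 0 0 0 5.8 0; 0 0 0 0 0 6.0 0; 0 0 0 0 0 6.2 0; 0 0 0 0 0 6.35 0; 0 0 0 0 0 6.45 0; 0 0 0 0 0 6.45 0")

```text
t: 5.43
position: [0.4792, -0.0544, 0.086]
tcp_rot: [-3.141, -0.001, -0.156]
wrist_force: [-2.6, 4.8, 11.2]
gripper_width: 0.0005
grip_force: 5.4
```

>>> drive_tool(motion="0 0 0 0 0 0.05 0; 0 0 0 0 0 0.1 0; 0 0 0 0 0 0.1 0; 0 0 0 0 0 0.1 0")

```text
t: 5.77
position: [0.4792, -0.0545, 0.0858]
tcp_rot: [-3.142, -0.002, -0.156]
wrist_force: [-5.4, 4.9, 23.8]
gripper_width: 0.0005
grip_force: 11.8
```

>>> drive_tool(motion="0 0 0 0 0 -1.5 0; 0 0 0 0 0 -4 0; 0 0 0 0 0 -6 0; 0 0 0 0 -2 -6 0; 0 0 0 0 -4.5 -6 0; 0 0 0 0 -7 -6 0; 0 0 0 0 -7 -6 0; 0 0 0 0 -7 -6 0; 0 0 0 0 -7 -6 0")

```text
t: 6.52
position: [0.4898, 0.0142, 0.1442]
tcp_rot: [3.141, -0.0, -0.155]
wrist_force: [0.4, 0.5, 0.1]
gripper_width: 0.0006
grip_force: 0.0
```

```bash
python3 - <<'E'
from h import *
c=vision.capture("wrist");cv2.imwrite("pics/w3.png",c["frame"]);o=get_obs();print(o['t'],o['position'],o['tcp_rot'],o['wrist_force'])
E
```

```text
6.5667 [0.48975161 0.01392028 0.14420815] [ 3.14135107e+00 -4.10659861e-04 -1.55894554e-01] [0.75337885 0.21280703 0.14123088]
```

View pics/w3.png

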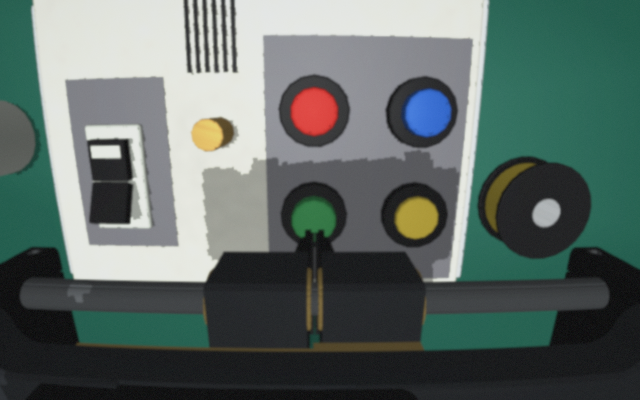

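The yellow cap at (417,218) now sits lower in its collar; the green cap at (313,216) is under the fingertips. I press and hold it.

>>> drive_tool(motion="0 0 0 0 0 2 0; 0 0 0 0 0 3.8 0; 0 0 0 0 0 4.6 0; 0 0 0 0 0 5.0 0; 0 0 0 0 0 5.3 0; 0 0 0 0 0 5.6 0; 0 0 0 0 0 5.8 0; 0 0 0 0 0 5.95 0; 0 0 0 0 0 6 0; 0 0 0 0 0 6 0")

```text
t: 7.4
position: [0.49, 0.0142, 0.086]
tcp_rot: [3.141, -0.002, -0.155]
wrist_force: [-8.0, -3.5, 22.8]
gripper_width: 0.0008
grip_force: 11.8
```

Fully down at 7.4 s; I hold for about 2.1 s in all.

>>> drive_tool(motion="0 0 0 0 0 0 0; 0 0 0 0 0 0 0; 0 0 0 0 0 0 0; 0 0 0 0 0 0 0; 0 0 0 0 0 0 0; 0 0 0 0 0 0 0; 0 0 0 0 0 0 0; 0 0 0 0 0 0 0; 0 0 0 0 0 0 0; 0 0 0 0 0 0 0")

```text
t: 8.23
position: [0.4899, 0.0142, 0.086]
tcp_rot: [3.141, -0.002, -0.155]
wrist_force: [-7.1, -3.4, 23.2]
gripper_width: 0.0006
grip_force: 11.8
```

>>> drive_tool(motion="0 0 0 0 0 0 0; 0 0 0 0 0 0 0; 0 0 0 0 0 0 0; 0 0 0 0 0 0 0; 0 0 0 0 0 0 0; 0 0 0 0 0 0 0; 0 0 0 0 0 0 0; 0 0 0 0 0 0 0; 0 0 0 0 0 0 0; 0 0 0 0 0 0 0")

```text
t: 9.07
position: [0.4899, 0.0142, 0.086]
tcp_rot: [3.141, -0.002, -0.155]
wrist_force: [-7.2, -3.7, 23.3]
gripper_width: 0.0004
grip_force: 11.8
```

>>> drive_tool(motion="0 0 0 0 0 0 0; 0 0 0 0 0 0 0; 0 0 0 0 0 0 0; 0 0 0 0 0 0 0; 0 0 0 0 0 0 0; 0 0 0 0 0 -2 0; 0 0 0 0 0 -5 0; 0 0 0 0 0 -8 0; 0 0 0 0 0 -10 0; 0 0 0 0 0 -10 0")

```text
t: 9.9
position: [0.4914, 0.0145, 0.1883]
tcp_rot: [-3.141, -0.007, -0.155]
wrist_force: [-0.5, -0.0, -0.3]
gripper_width: 0.0005
grip_force: 0.0
```

```bash
python3 - <<'E'
from h import *
c=vision.capture("wrist");cv2.imwrite("pics/w4.png",c["frame"]);o=get_obs();print(o['t'],o['position'],o['wrist_force'])
E
```

```text
9.95 [0.49066211 0.0145097  0.18624937] [-0.56212556  0.41580135 -0.46681494]
```

View pics/w4.png

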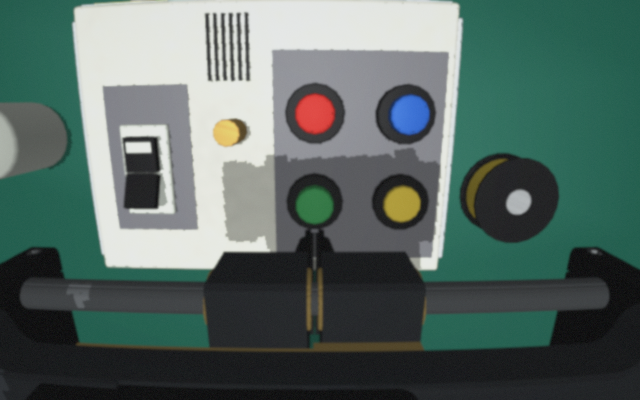

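The rocker is on (stripe at (138,147)), the yellow cap (402,204) is low in its collar, the green cap (314,204) is released, and the adapter and spool are where they were. I hand in the job.

```bash
python3 -c "
from station import ctrl;print(ctrl.finish_job())"
```

```text
the job is handed in; nothing more can be done
None
```

I switched the mains on, latched the yellow laser key down, then held the green start key fully down for just over two seconds and released it. I pressed no other key and moved no loose object, and handed the job in at about 10 s.

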